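# Re-rack the impact sockets in order of size

### The job

Move the four impact sockets from the old wooden rack into the new steel tray, one to a bay and in order of size: the smallest in the bay next to the carry loop, then each next larger one, so that the largest is in the bay farthest from the loop. Set each one down standing upright on the floor of its bay, mouth up; do not drop or tip any of them, and leave the oil bottle, the ratchet and the parts dish where they are.

Things in the scene. Friction and masses are not known exactly. Their poses are not given: they have to be found in the camera images.
- socket_s: the smallest of four deep impact sockets: upright dark steel cylinder 80 mm tall, outside diameter 26 mm over its upper 50 mm (grip there), stepping to 30 mm at the drive end below, hexagonal mouth up; weighs under 0.7 kg. Origin: centre of its underside; z along its axis, up
- socket_m: the second smallest of four deep impact sockets: upright dark steel cylinder 80 mm tall, outside diameter 35 mm over its upper 50 mm (grip there), stepping to 31 mm at the drive end below, hexagonal mouth up; weighs under 0.7 kg. Origin: centre of its underside; z along its axis, up
- socket_l: the second largest of four deep impact sockets: upright dark steel cylinder 80 mm tall, outside diameter 44 mm over its upper 50 mm (grip there), stepping to 36 mm at the drive end below, hexagonal mouth up; weighs under 0.7 kg. Origin: centre of its underside; z along its axis, up
- socket_xl: the largest of four deep impact sockets: upright dark steel cylinder 80 mm tall, outside diameter 54 mm over its upper 50 mm (grip there), stepping to 42 mm at the drive end below, hexagonal mouth up; weighs under 0.7 kg. Origin: centre of its underside; z along its axis, up
- old_rack: old wooden rack, fixed, 84 x 305 mm, a row of four open 70 x 70 mm bays along its y axis; the four sockets stand in it, one to a bay, in jumbled order. Bay centres on its y axis at -112.5, -37.5, +37.5, +112.5 mm; bay floor 10 mm, walls 28 mm above the table. Origin: centre of its underside, on the table
- tray: new grey steel socket tray, fixed, 82 x 304 mm, empty at the start, a row of four equal square bays (72 mm along the row, 74 mm across) along its y axis. Bay centres on its y axis at -112.5, -37.5, +37.5, +112.5 mm; bay floor 4 mm, walls up to 24 mm above the table. A carry loop stands at one end, a plain 30 mm high plate at the other. Origin: centre of its underside, on the table
- loop: the tray's carry loop, fixed: an upright steel U-shaped bar with a black rubber sleeve, 60 mm wide across the row and 88 mm high, bolted to one end of the tray (either end; it differs from start to start). Origin: on the table, on the tray's y axis, 158 mm from the tray's origin and so 45.5 mm beyond the centre of the nearest bay
- oil_bottle: bystander: small white air-tool oil bottle, standing, 42 mm diameter, 95 mm tall; origin: centre of its underside
- ratchet: bystander: steel ratchet with a black handle lying on the table, 235 mm long along its y axis (head at +y), about 24 mm high; origin: on the table near its middle
- parts_dish: bystander: round steel dish with a few nuts in it, 100 mm diameter, 28 mm high; origin: centre of its underside
Mind the look-alikes: they are no part of the job. Leave any green or orange look-alike of the socket_s alone.

How it is judged:
By the outcome, as a careful person would: the job done as asked, in the order asked, and still so for the second after the job is handed in, with the robot touching nothing.
It also fails if it takes over 112 s, if anything falls off the work surface, if the arm or the gripper's body presses on something with over 40 N, if the wrist force passes 120 N, or if a joint passes its speed limit or range.

### The arm

A 7-joint arm with a two-finger parallel gripper is mounted at the origin on the work surface. World frame = base frame: x ahead of the robot, y to its left, z up, the work surface at z = 0. Lengths are in m, angles in rad, forces in N, time in s.
With the tool pointing down it reaches from about 0.4 to 0.875 m from the base axis. Payload 6.5 kg.
Tool frame: the origin (TCP) lies midway between the tips of the shut fingers; the grasp point (between the pads) lies 19 mm behind it; z points along the fingers, y is the line along which they close (so a half turn about z gives the same grasp; the last joint's range is limited). The gripper opens to 88 mm and grips with 3 to 60 N. Pads are 18 mm wide; open, the fingers measure 123 mm over their backs; the gripper's body (75 mm by 187 mm) begins 45 mm behind the grasp point.
Start: joints at [1.173, 0.536, -0.004, 1.538, 0.003, 1.067, -0.071], TCP at [0.212, -0.615, 0.239] pointing down, gripper open.
Joint ranges: [-2.7, 2.7], [-0.37, 2.16], [-1.27, 1.26], [0.24, 2.4], [-1.31, 4.45], [0.19, 1.91], [-2.76, 2.76]. Speed limits (rad/s): [2.39, 2.39, 3.14, 3.14, 3.14, 3.14, 3.14].

### API

Orientations are given as a unit quaternion [x, y, z, w].
In Python, from cell import readout, grab_frame, close_job gives the robot as it stands.
- The arm moves only by the tool apply_moves, never from a script. Its argument "steps" is a list of rows, each an object of numbers: "jaw": the finger opening in mm, from 0 to 88.1; "x", "y", "z": the shift along the world's x, y, z in mm; "rx", "ry", "rz": the turn, a rotation vector about the world's x, y, z in rad. In form: [{"jaw": .., "x": .., "y": .., "z": .., "rx": .., "ry": .., "rz": ..}, ...]. A call has 1 to 20 rows; each row is the pose to reach, as a shift and turn from the pose commanded when the call began; what a row does not reach only later rows make up. A row lasts 1/12 s, in which the tool goes at most 41.7 mm and 7.16 degrees, less where a joint would pass 70% of its speed; a pose out of reach is approached as far as the arm can. A call with a gripper value outside its range is refused whole. The fingers move at their own pace and stop on an object; "grip_force" is the grip in N (left out, the last holds). Time passes only in rows, so rows that repeat a pose let the fingers close. It gives the time, the measured TCP pose, the force, the opening and the grip force at its end, in the units of the state.
- readout.get_state(): the state, without advancing time (a new reading comes with each control period).
- grab_frame(name): name is "scene" or "top" or "wrist"; returns a dict with "image" (420x560x3 uint8, red, green, blue), "fx", "fy", "cx", "cy" (pixels), "R" (3x3) and "t" (3): a world point X has camera coordinates R X + t. Camera axes: x right, y down, z forward; pixel columns grow to the right and rows downward; lengths in m; the calibration is good to about 2 mm. A picture is of the moment at which its call begins. There is no depth.
- close_job(): hands the job in; it is judged then, once.
The state is a dict: "clock": time; "qpos": joint angles; "qvel": joint speeds; "effort": joint torques, N m; "ee_pos": TCP position; "tool_rot": TCP orientation; "wrist_force": force on the tool from outside, world axes, zero at the start; "torque": the same for the moment, N m; "width": finger opening in m; "gripper_force": force on a finger pad.
Only numpy, scipy, OpenCV 4.12 (cv2) and the standard library are available. Lean on these libraries where they do the work, as an engineer would, in place of code of your own. Each camera call takes 0.05 s, during which the arm holds its last target. There are 200 camera calls.

## Working session

There is one attempt and no reset: what is moved stays moved. The work goes in short steps, Python scripts to look and compute and a tool call to move; the robot and the scene stay as the last step left them, time stands still between calls to the robot, and variables do not carry over. Pictures are saved under pics/ and viewed, at most 14 in all, crops included, and the job is handed in when it is done.

Besides the shell and the picture viewer there is one more tool, called after "Request:" in YAML: its name, and indented under it one key for each argument. apply_moves: Moves the arm, as the interface text tells. Its arguments: {"type":"object","properties":{"steps":{"type":"array","items":{"type":"object","properties":{"jaw":{"type":"number"},"x":{"type":"number"},"y":{"type":"number"},"z":{"type":"number"},"rx":{"type":"number"},"ry":{"type":"number"},"rz":{"type":"number"}}}},"grip_force":{"type":"number"}},"required":["steps"]}

```bash
mkdir -p pics; cat > h.py <<'E'
import cv2,numpy as np,pickle
from cell import readout,grab_frame,close_job
def shot(n,f):
    d=grab_frame(n); cv2.imwrite(f'pics/{f}.png',d['image'][:,:,::-1]); pickle.dump(d,open(f'pics/{f}.pkl','wb')); return d
def ray(d,u,v,z):
    R=np.array(d['R']);t=np.array(d['t']);c=-R.T@t
    r=R.T@np.array([(u-d['cx'])/d['fx'],(v-d['cy'])/d['fy'],1]); return c+r*(z-c[2])/r[2]
def proj(d,X):
    p=np.array(d['R'])@np.array(X)+np.array(d['t']); return d['fx']*p[0]/p[2]+d['cx'],d['fy']*p[1]/p[2]+d['cy']
E
python3 - <<'E'
from h import *
for n in('top','scene'):
    d=shot(n,n+'0'); print(n,d['fx'],-np.array(d['R']).T@d['t'],np.round(d['R'],2).tolist())
a=[cv2.imread(f'pics/{n}0.png') for n in('top','scene')]
print(readout.get_state())
E
```

```text
top 461.5680002250722 [0.4857423  0.00885656 0.95631567] [[-0.02, -1.0, 0.02], [-1.0, 0.02, -0.06], [0.06, -0.02, -1.0]]
scene 518.4818122254782 [1.36081792 0.50061094 0.65986306] [[-0.52, 0.85, -0.02], [0.46, 0.26, -0.85], [-0.72, -0.45, -0.53]]
{'clock': 0.1, 'qpos': array([ 1.1728088 ,  0.53708366, -0.00443854,  1.53877583,  0.0026321 ,
        1.0673158 , -0.07116294]), 'qvel': array([ 3.34568458e-05, -3.30830773e-03, -4.42731073e-04, -4.14077090e-03,
       -1.17141715e-03, -9.69826677e-04,  1.52666921e-03]), 'effort': array([ 2.00686598e-03, -5.72078383e+01,  9.93695632e-01, -2.52232879e+01,
       -5.62289183e-02,  1.34532942e-02,  3.79570423e-06]), 'ee_pos': array([ 0.21152164, -0.61402506,  0.23793049]), 'tool_rot': array([ 9.86260594e-01,  1.65195096e-01, -2.01040823e-04, -7.62551137e-04]), 'wrist_force': array([ 0.79622224, -0.21706945, -0.33918056]), 'torque': array([-0.01695759,  0.03757746, -0.00184802]), 'gripper_force': 0.0, 'width': 0.08841063050898684}
```

View pics/top0.png

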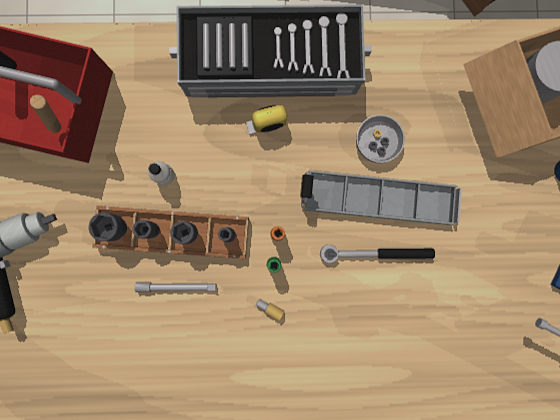

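View pics/scene0.png

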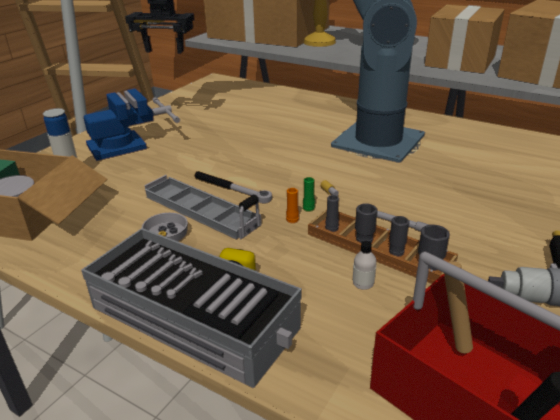

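Top view: sockets left to right are XL (105,227), M (146,229), L (183,232), S (226,234). The tray spans about (303..459, 172..228), with the loop at its left (+y) end. There are orange and green decoys at (278,233) and (274,265). I'll enlarge the view to measure.

```bash
python3 - <<'E'
from h import *
i=cv2.imread('pics/top0.png')
a=cv2.resize(i[195:270,80:260],None,fx=4.4,fy=4.4,interpolation=cv2.INTER_CUBIC)[:,:790]
b=cv2.resize(i[160:240,290:470],None,fx=4.4,fy=4.4,interpolation=cv2.INTER_CUBIC)[:240+20,:790]
b=cv2.resize(i[165:232,290:470],None,fx=4.4,fy=4.4,interpolation=cv2.INTER_CUBIC)[:,:790]
c=np.vstack([cv2.resize(a,(792,300)) if 0 else a[:300],b[:300]]);print(c.shape)
cv2.imwrite('pics/crop0.png',c[:600])
E
```

```text
(595, 790, 3)
```

View pics/crop0.png

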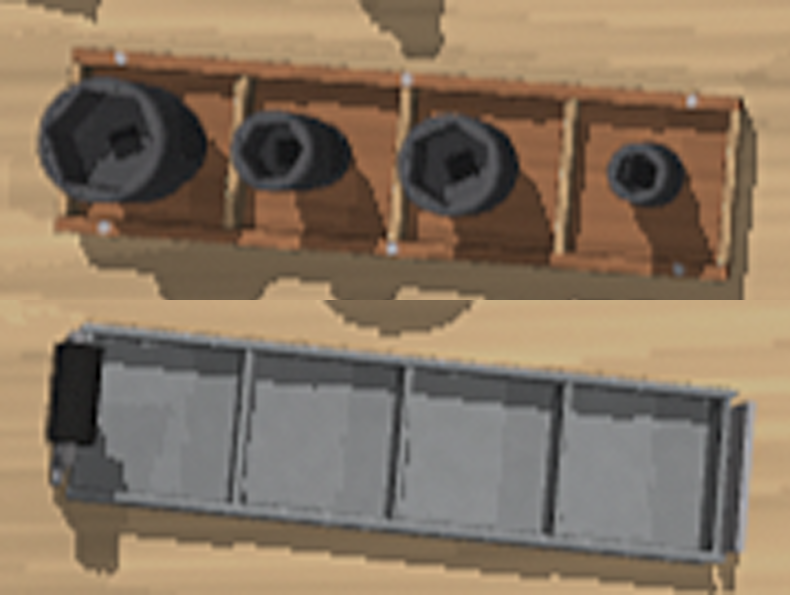

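```bash
python3 - <<'E'
from h import *
d=pickle.load(open('pics/top0.pkl','rb'))
def P(u,v,z,o): return ray(d,o[0]+(u+.5)/4.4-.5,o[1]+(v+.5)/4.4-.5,z)[:2]*1000
S={'xl':(102,141),'m':(272,151),'l':(450,165),'s':(638,174)}
for k,q in S.items():
    print(k,P(*q,.08,(80,195)).round(1))
dv=[((248,350),(236,503)),((406,368),(393,520)),((565,385),(551,535))]
M=[np.mean([P(u,v-300,.024,(290,165)) for u,v in e],0) for e in dv]
print('div',np.round(M,1))
ax=(M[0]-M[2]);ax/=np.linalg.norm(ax);c=np.mean(M,0)
print('len',np.linalg.norm(M[0]-M[2]),'c',c,'yaw',np.degrees(np.arctan2(-ax[0],ax[1])))
for k,s in zip(['s','m','l','xl'],[112.5,37.5,-37.5,-112.5]): print(k,(c+ax*s).round(1))
# rack corners z=.028
for q in[(74,52),(742,98),(728,276),(58,228)]: print('rack',P(*q,.028,(80,195)).round(1))
from scipy.spatial.transform import Rotation as Ro
s=readout.get_state();R=Ro.from_quat(s['tool_rot']).as_matrix();print(R.round(3),s['qpos'])
E
```

```text
xl [517.9 321. ]
m [512.2 248.8]
l [504.7 172.9]
s [499.3  92.5]
div [[ 578.4 -146.9]
 [ 569.  -219.9]
 [ 560.2 -293.6]]
len 147.78803475078863 c [ 569.22094626 -220.10849852] yaw -7.0720249617537085
s [ 583.1 -108.5]
m [ 573.8 -182.9]
l [ 564.6 -257.3]
xl [ 555.4 -331.8]
rack [560.5 352.3]
rack [533.9  49.6]
rack [453.   57.2]
rack [480.9 359. ]
[[ 0.945  0.326 -0.001]
 [ 0.326 -0.945  0.001]
 [-0.    -0.002 -1.   ]] [ 1.1728088   0.53708366 -0.00443854  1.53877583  0.0026321   1.0673158
 -0.07116294]
```

Sizes agree with the views (55, 35, 45 and 26 mm), and so does the rack-bay pitch. I'll go above socket_s with the fingers closing across the row.

Request:
apply_moves:
  steps:
    - {"x": 100,"y": 116,"z": 0,"rz": 0.4,"jaw": 70}
    - {"x": 200,"y": 232,"z": 0,"rz": 0.8,"jaw": 70}
    - {"x": 270,"y": 314,"z": 0,"rz": 1.151,"jaw": 70}
    - {"x": 270,"y": 314,"z": 0,"rz": 1.151,"jaw": 70}
    - {"x": 270,"y": 314,"z": 0,"rz": 1.151,"jaw": 70}
    - {"x": 270,"y": 314,"z": 0,"rz": 1.151,"jaw": 70}
    - {"x": 270,"y": 314,"z": 0,"rz": 1.151,"jaw": 70}
    - {"x": 288,"y": 706,"z": -38,"rz": 1.151,"jaw": 70}
    - {"x": 288,"y": 706,"z": -38,"rz": 1.151,"jaw": 70}
    - {"x": 288,"y": 706,"z": -38,"rz": 1.151,"jaw": 70}
    - {"x": 288,"y": 706,"z": -38,"rz": 1.151,"jaw": 70}
    - {"x": 288,"y": 706,"z": -38,"rz": 1.151,"jaw": 70}
    - {"x": 288,"y": 706,"z": -38,"rz": 1.151,"jaw": 70}
    - {"x": 288,"y": 706,"z": -38,"rz": 1.151,"jaw": 70}
    - {"x": 288,"y": 706,"z": -38,"rz": 1.151,"jaw": 70}
    - {"x": 288,"y": 706,"z": -38,"rz": 1.151,"jaw": 70}
    - {"x": 288,"y": 706,"z": -38,"rz": 1.151,"jaw": 70}
    - {"x": 288,"y": 706,"z": -38,"rz": 1.151,"jaw": 70}
    - {"x": 288,"y": 706,"z": -38,"rz": 1.151,"jaw": 70}
    - {"x": 288,"y": 706,"z": -38,"rz": 1.151,"jaw": 70}

```text
invalid input at $.steps[0]: expected keys jaw, x, y, z, rx, ry, rz
```

Request:
apply_moves:
  steps:
    - {"jaw": 70,"x": 100,"y": 116,"z": 0,"rx": 0,"ry": 0,"rz": 0.4}
    - {"jaw": 70,"x": 200,"y": 232,"z": 0,"rx": 0,"ry": 0,"rz": 0.8}
    - {"jaw": 70,"x": 270,"y": 314,"z": 0,"rx": 0,"ry": 0,"rz": 1.151}
    - {"jaw": 70,"x": 270,"y": 314,"z": 0,"rx": 0,"ry": 0,"rz": 1.151}
    - {"jaw": 70,"x": 270,"y": 314,"z": 0,"rx": 0,"ry": 0,"rz": 1.151}
    - {"jaw": 70,"x": 270,"y": 314,"z": 0,"rx": 0,"ry": 0,"rz": 1.151}
    - {"jaw": 70,"x": 270,"y": 314,"z": 0,"rx": 0,"ry": 0,"rz": 1.151}
    - {"jaw": 70,"x": 288,"y": 706,"z": -38,"rx": 0,"ry": 0,"rz": 1.151}
    - {"jaw": 70,"x": 288,"y": 706,"z": -38,"rx": 0,"ry": 0,"rz": 1.151}
    - {"jaw": 70,"x": 288,"y": 706,"z": -38,"rx": 0,"ry": 0,"rz": 1.151}
    - {"jaw": 70,"x": 288,"y": 706,"z": -38,"rx": 0,"ry": 0,"rz": 1.151}
    - {"jaw": 70,"x": 288,"y": 706,"z": -38,"rx": 0,"ry": 0,"rz": 1.151}
    - {"jaw": 70,"x": 288,"y": 706,"z": -38,"rx": 0,"ry": 0,"rz": 1.151}
    - {"jaw": 70,"x": 288,"y": 706,"z": -38,"rx": 0,"ry": 0,"rz": 1.151}
    - {"jaw": 70,"x": 288,"y": 706,"z": -38,"rx": 0,"ry": 0,"rz": 1.151}
    - {"jaw": 70,"x": 288,"y": 706,"z": -38,"rx": 0,"ry": 0,"rz": 1.151}
    - {"jaw": 70,"x": 288,"y": 706,"z": -38,"rx": 0,"ry": 0,"rz": 1.151}
    - {"jaw": 70,"x": 288,"y": 706,"z": -38,"rx": 0,"ry": 0,"rz": 1.151}
    - {"jaw": 70,"x": 288,"y": 706,"z": -38,"rx": 0,"ry": 0,"rz": 1.151}
    - {"jaw": 70,"x": 288,"y": 706,"z": -38,"rx": 0,"ry": 0,"rz": 1.151}

```text
clock: 1.77
ee_pos: [0.4997, 0.1006, 0.2007]
tool_rot: [0.734, 0.679, 0.002, -0.002]
wrist_force: [-1.5, 0.7, -0.2]
width: 0.0698
gripper_force: 0.0
```

```bash
python3 - <<'E'
from h import *
d=shot('wrist','w1');s=readout.get_state();print(s['ee_pos'],s['tool_rot'],-np.array(d['R']).T@d['t'])
print('S pred',proj(d,[.499,.0915,.09]),'L pred',proj(d,[.5045,.171,.09]))
E
```

```text
[0.49940138 0.09626439 0.20049905] [ 7.34943598e-01  6.78127172e-01  6.77822306e-04 -9.93164348e-04] [0.50589046 0.17629876 0.34681706]
S pred (np.float64(279.5577457154909), np.float64(215.38769911581093)) L pred (np.float64(278.5400640928648), np.float64(118.01051731062454))
```

View pics/w1.png

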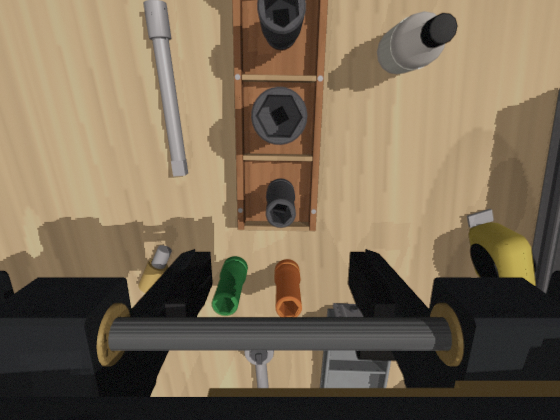

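Wrist view: S mouth at (281,215) and L mouth at (279,117), within 2 px of where I predicted. Now descend and grip.

Request:
apply_moves:
  steps:
    - {"jaw": 70,"x": 0,"y": 0,"z": -40,"rx": 0,"ry": 0,"rz": 0}
    - {"jaw": 70,"x": 0,"y": 0,"z": -80,"rx": 0,"ry": 0,"rz": 0}
    - {"jaw": 70,"x": 0,"y": 0,"z": -115,"rx": 0,"ry": 0,"rz": 0}
    - {"jaw": 70,"x": 0,"y": 0,"z": -135,"rx": 0,"ry": 0,"rz": 0}
    - {"jaw": 70,"x": 0,"y": 0,"z": -148,"rx": 0,"ry": 0,"rz": 0}
    - {"jaw": 70,"x": 0,"y": 0,"z": -148,"rx": 0,"ry": 0,"rz": 0}
    - {"jaw": 70,"x": 0,"y": 0,"z": -148,"rx": 0,"ry": 0,"rz": 0}
    - {"jaw": 35,"x": 0,"y": 0,"z": -148,"rx": 0,"ry": 0,"rz": 0}
    - {"jaw": 35,"x": 0,"y": 0,"z": -148,"rx": 0,"ry": 0,"rz": 0}
    - {"jaw": 35,"x": 0,"y": 0,"z": -148,"rx": 0,"ry": 0,"rz": 0}
    - {"jaw": 28,"x": 0,"y": 0,"z": -148,"rx": 0,"ry": 0,"rz": 0}
    - {"jaw": 24,"x": 0,"y": 0,"z": -148,"rx": 0,"ry": 0,"rz": 0}
    - {"jaw": 18,"x": 0,"y": 0,"z": -148,"rx": 0,"ry": 0,"rz": 0}
    - {"jaw": 18,"x": 0,"y": 0,"z": -148,"rx": 0,"ry": 0,"rz": 0}
    - {"jaw": 18,"x": 0,"y": 0,"z": -148,"rx": 0,"ry": 0,"rz": 0}
    - {"jaw": 18,"x": 0,"y": 0,"z": -148,"rx": 0,"ry": 0,"rz": 0}
  grip_force: 40

```text
clock: 3.15
ee_pos: [0.4998, 0.0915, 0.0529]
tool_rot: [0.737, 0.675, -0.0, 0.0]
wrist_force: [-1.5, -0.6, 2.9]
width: 0.025
gripper_force: 40.0
```

Request:
apply_moves:
  steps:
    - {"jaw": 18,"x": 0,"y": 0,"z": 8,"rx": 0,"ry": 0,"rz": 0}
    - {"jaw": 18,"x": 0,"y": 0,"z": 25,"rx": 0,"ry": 0,"rz": 0}
    - {"jaw": 18,"x": 0,"y": 0,"z": 55,"rx": 0,"ry": 0,"rz": 0}
    - {"jaw": 18,"x": 0,"y": 0,"z": 90,"rx": 0,"ry": 0,"rz": 0}
    - {"jaw": 18,"x": 0,"y": 0,"z": 120,"rx": 0,"ry": 0,"rz": 0}
    - {"jaw": 18,"x": 4,"y": -10,"z": 135,"rx": 0,"ry": 0,"rz": -0.01}
    - {"jaw": 18,"x": 14,"y": -35,"z": 135,"rx": 0,"ry": 0,"rz": -0.02}
    - {"jaw": 18,"x": 27,"y": -65,"z": 135,"rx": 0,"ry": 0,"rz": -0.036}
    - {"jaw": 18,"x": 39,"y": -95,"z": 135,"rx": 0,"ry": 0,"rz": -0.036}
    - {"jaw": 18,"x": 52,"y": -125,"z": 135,"rx": 0,"ry": 0,"rz": -0.036}
    - {"jaw": 18,"x": 64,"y": -155,"z": 135,"rx": 0,"ry": 0,"rz": -0.036}
    - {"jaw": 18,"x": 75,"y": -180,"z": 135,"rx": 0,"ry": 0,"rz": -0.036}
    - {"jaw": 18,"x": 81,"y": -194,"z": 135,"rx": 0,"ry": 0,"rz": -0.036}
    - {"jaw": 18,"x": 83,"y": -200,"z": 130,"rx": 0,"ry": 0,"rz": -0.036}
    - {"jaw": 18,"x": 83,"y": -200,"z": 110,"rx": 0,"ry": 0,"rz": -0.036}
    - {"jaw": 18,"x": 83,"y": -200,"z": 85,"rx": 0,"ry": 0,"rz": -0.036}
    - {"jaw": 18,"x": 83,"y": -200,"z": 65,"rx": 0,"ry": 0,"rz": -0.036}
    - {"jaw": 18,"x": 83,"y": -200,"z": 55,"rx": 0,"ry": 0,"rz": -0.036}
    - {"jaw": 18,"x": 83,"y": -200,"z": 55,"rx": 0,"ry": 0,"rz": -0.036}
    - {"jaw": 18,"x": 83,"y": -200,"z": 55,"rx": 0,"ry": 0,"rz": -0.036}

```text
clock: 4.82
ee_pos: [0.5825, -0.1073, 0.1078]
tool_rot: [0.749, 0.662, 0.0, -0.001]
wrist_force: [-0.1, 0.2, -0.6]
width: 0.0251
gripper_force: 40.0
```

```bash
python3 - <<'E'
from h import *
d=shot('scene','s1');s=readout.get_state();print(s['ee_pos'],s['wrist_force'],s['width'])
w=shot('wrist','w2')
a=cv2.resize(d['image'][130:290,120:320,::-1],(500,400)); b=w['image'][:,:,::-1]
cv2.imwrite('pics/c1.png',np.hstack([a,cv2.resize(b,(300,400))]))
E
```

```text
[ 0.58329017 -0.10762311  0.10863608] [ 0.10116702  0.05203802 -0.65417889] 0.025022410742459616
```

View pics/c1.png

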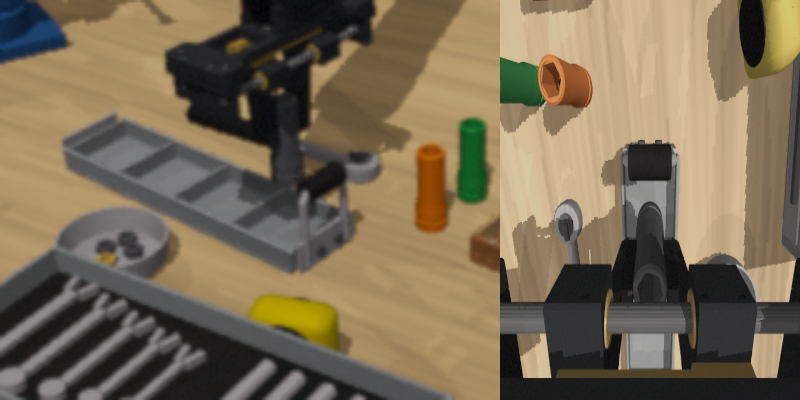

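Scene view: S is held upright over the bay at the loop end. In the wrist view it is centred across the tray, behind the loop. Lowering it slowly.

Request:
apply_moves:
  steps:
    - {"jaw": 18,"x": 0,"y": -1,"z": -20,"rx": 0,"ry": 0,"rz": 0}
    - {"jaw": 18,"x": 0,"y": -1,"z": -38,"rx": 0,"ry": 0,"rz": 0}
    - {"jaw": 18,"x": 0,"y": -1,"z": -48,"rx": 0,"ry": 0,"rz": 0}
    - {"jaw": 18,"x": 0,"y": -1,"z": -54,"rx": 0,"ry": 0,"rz": 0}
    - {"jaw": 18,"x": 0,"y": -1,"z": -57,"rx": 0,"ry": 0,"rz": 0}
    - {"jaw": 18,"x": 0,"y": -1,"z": -59,"rx": 0,"ry": 0,"rz": 0}
    - {"jaw": 18,"x": 0,"y": -1,"z": -60,"rx": 0,"ry": 0,"rz": 0}
    - {"jaw": 18,"x": 0,"y": -1,"z": -60,"rx": 0,"ry": 0,"rz": 0}

```text
clock: 5.58
ee_pos: [0.5832, -0.1096, 0.0482]
tool_rot: [0.75, 0.662, 0.0, 0.0]
wrist_force: [0.4, 0.6, -1.5]
width: 0.0251
gripper_force: 40.0
```

Request:
apply_moves:
  steps:
    - {"jaw": 18,"x": 0,"y": 0,"z": -1,"rx": 0,"ry": 0,"rz": 0}
    - {"jaw": 18,"x": 0,"y": 0,"z": -1.5,"rx": 0,"ry": 0,"rz": 0}
    - {"jaw": 18,"x": 0,"y": 0,"z": -2,"rx": 0,"ry": 0,"rz": 0}
    - {"jaw": 18,"x": 0,"y": 0,"z": -2,"rx": 0,"ry": 0,"rz": 0}

```text
clock: 5.92
ee_pos: [0.5833, -0.1096, 0.0469]
tool_rot: [0.75, 0.662, 0.0, 0.001]
wrist_force: [-2.3, 0.5, 6.1]
width: 0.0251
gripper_force: 40.0
```

Request:
apply_moves:
  steps:
    - {"jaw": 30,"x": 0,"y": 0,"z": 0,"rx": 0,"ry": 0,"rz": 0}
    - {"jaw": 40,"x": 0,"y": 0,"z": 0,"rx": 0,"ry": 0,"rz": 0}
    - {"jaw": 60,"x": 0,"y": 0,"z": 0,"rx": 0,"ry": 0,"rz": 0}
    - {"jaw": 60,"x": 0,"y": 0,"z": 0,"rx": 0,"ry": 0,"rz": 0}
    - {"jaw": 60,"x": 0,"y": 0,"z": 0,"rx": 0,"ry": 0,"rz": 0}
    - {"jaw": 60,"x": 0,"y": 0,"z": 15,"rx": 0,"ry": 0,"rz": 0}
    - {"jaw": 60,"x": 0,"y": 0,"z": 45,"rx": 0,"ry": 0,"rz": 0}
    - {"jaw": 70,"x": 0,"y": 0,"z": 85,"rx": 0,"ry": 0,"rz": 0}
    - {"jaw": 70,"x": 0,"y": 0,"z": 120,"rx": 0,"ry": 0,"rz": 0}
    - {"jaw": 70,"x": -2,"y": 15,"z": 140,"rx": 0,"ry": 0,"rz": 0}
    - {"jaw": 70,"x": -10,"y": 50,"z": 145,"rx": 0,"ry": 0,"rz": 0.036}
    - {"jaw": 70,"x": -18,"y": 90,"z": 145,"rx": 0,"ry": 0,"rz": 0.036}
    - {"jaw": 70,"x": -26,"y": 130,"z": 145,"rx": 0,"ry": 0,"rz": 0.036}
    - {"jaw": 70,"x": -34,"y": 170,"z": 145,"rx": 0,"ry": 0,"rz": 0.036}
    - {"jaw": 70,"x": -42,"y": 210,"z": 145,"rx": 0,"ry": 0,"rz": 0.036}
    - {"jaw": 70,"x": -50,"y": 250,"z": 145,"rx": 0,"ry": 0,"rz": 0.036}
    - {"jaw": 70,"x": -58,"y": 290,"z": 145,"rx": 0,"ry": 0,"rz": 0.036}
    - {"jaw": 70,"x": -65,"y": 325,"z": 145,"rx": 0,"ry": 0,"rz": 0.036}
    - {"jaw": 70,"x": -71,"y": 356,"z": 145,"rx": 0,"ry": 0,"rz": 0.036}
    - {"jaw": 70,"x": -71,"y": 356,"z": 145,"rx": 0,"ry": 0,"rz": 0.036}

```text
clock: 7.58
ee_pos: [0.5087, 0.2549, 0.1914]
tool_rot: [0.734, 0.679, 0.002, -0.002]
wrist_force: [0.7, -0.3, -0.2]
width: 0.07
gripper_force: 0.0
```

```bash
python3 - <<'E'
from h import *
d=shot('wrist','w3');t=shot('top','t3');s=readout.get_state();print(s['ee_pos'],s['width'])
print('M pred',proj(d,[.512,.246,.09]),'XL',proj(d,[.5175,.3174,.09]))
a=cv2.resize(t['image'][155:255,290:470,::-1],(540,300))
cv2.imwrite('pics/c2.png',np.vstack([d['image'][:300,:,::-1],cv2.copyMakeBorder(a,0,0,0,20,0)]))
E
```

```text
[0.51103583 0.24790778 0.19064494] 0.0699361250646252
M pred (np.float64(284.52270190384917), np.float64(218.38377695498005)) XL (np.float64(284.6925917934399), np.float64(128.67587903894852))
```

View pics/c2.png

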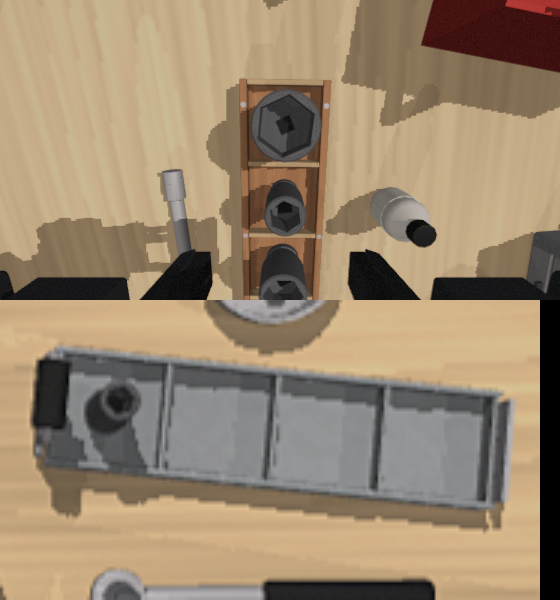

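Wrist and top views: S stands upright in the loop bay. M mouth is at (285,216) and XL at (286,125), both near prediction. Grasping M.

Request:
apply_moves:
  steps:
    - {"jaw": 70,"x": 0,"y": 1,"z": -35,"rx": 0,"ry": 0,"rz": 0}
    - {"jaw": 70,"x": 0,"y": 1,"z": -75,"rx": 0,"ry": 0,"rz": 0}
    - {"jaw": 70,"x": 0,"y": 1,"z": -105,"rx": 0,"ry": 0,"rz": 0}
    - {"jaw": 70,"x": 0,"y": 1,"z": -128,"rx": 0,"ry": 0,"rz": 0}
    - {"jaw": 70,"x": 0,"y": 1,"z": -138,"rx": 0,"ry": 0,"rz": 0}
    - {"jaw": 70,"x": 0,"y": 1,"z": -138,"rx": 0,"ry": 0,"rz": 0}
    - {"jaw": 45,"x": 0,"y": 1,"z": -138,"rx": 0,"ry": 0,"rz": 0}
    - {"jaw": 45,"x": 0,"y": 1,"z": -138,"rx": 0,"ry": 0,"rz": 0}
    - {"jaw": 45,"x": 0,"y": 1,"z": -138,"rx": 0,"ry": 0,"rz": 0}
    - {"jaw": 38,"x": 0,"y": 1,"z": -138,"rx": 0,"ry": 0,"rz": 0}
    - {"jaw": 33,"x": 0,"y": 1,"z": -138,"rx": 0,"ry": 0,"rz": 0}
    - {"jaw": 26,"x": 0,"y": 1,"z": -138,"rx": 0,"ry": 0,"rz": 0}
    - {"jaw": 26,"x": 0,"y": 1,"z": -138,"rx": 0,"ry": 0,"rz": 0}
    - {"jaw": 26,"x": 0,"y": 1,"z": -138,"rx": 0,"ry": 0,"rz": 0}
    - {"jaw": 26,"x": 0,"y": 1,"z": -138,"rx": 0,"ry": 0,"rz": 0}

```text
clock: 8.93
ee_pos: [0.5123, 0.2476, 0.0534]
tool_rot: [0.738, 0.675, 0.001, 0.0]
wrist_force: [0.1, -0.9, 6.3]
width: 0.034
gripper_force: 40.0
```

Request:
apply_moves:
  steps:
    - {"jaw": 26,"x": 0,"y": 0,"z": 8,"rx": 0,"ry": 0,"rz": 0}
    - {"jaw": 26,"x": 0,"y": 0,"z": 25,"rx": 0,"ry": 0,"rz": 0}
    - {"jaw": 26,"x": 0,"y": 0,"z": 55,"rx": 0,"ry": 0,"rz": 0}
    - {"jaw": 26,"x": 0,"y": 0,"z": 90,"rx": 0,"ry": 0,"rz": 0}
    - {"jaw": 26,"x": 0,"y": 0,"z": 120,"rx": 0,"ry": 0,"rz": 0}
    - {"jaw": 26,"x": 2,"y": -12,"z": 135,"rx": 0,"ry": 0,"rz": 0}
    - {"jaw": 26,"x": 6,"y": -40,"z": 135,"rx": 0,"ry": 0,"rz": -0.01}
    - {"jaw": 26,"x": 11,"y": -75,"z": 135,"rx": 0,"ry": 0,"rz": -0.02}
    - {"jaw": 26,"x": 16,"y": -110,"z": 135,"rx": 0,"ry": 0,"rz": -0.036}
    - {"jaw": 26,"x": 21,"y": -145,"z": 135,"rx": 0,"ry": 0,"rz": -0.036}
    - {"jaw": 26,"x": 26,"y": -180,"z": 135,"rx": 0,"ry": 0,"rz": -0.036}
    - {"jaw": 26,"x": 31,"y": -215,"z": 135,"rx": 0,"ry": 0,"rz": -0.036}
    - {"jaw": 26,"x": 36,"y": -250,"z": 135,"rx": 0,"ry": 0,"rz": -0.036}
    - {"jaw": 26,"x": 41,"y": -285,"z": 135,"rx": 0,"ry": 0,"rz": -0.036}
    - {"jaw": 26,"x": 46,"y": -320,"z": 135,"rx": 0,"ry": 0,"rz": -0.036}
    - {"jaw": 26,"x": 51,"y": -355,"z": 135,"rx": 0,"ry": 0,"rz": -0.036}
    - {"jaw": 26,"x": 56,"y": -390,"z": 135,"rx": 0,"ry": 0,"rz": -0.036}
    - {"jaw": 26,"x": 60,"y": -418,"z": 135,"rx": 0,"ry": 0,"rz": -0.036}
    - {"jaw": 26,"x": 62,"y": -431,"z": 135,"rx": 0,"ry": 0,"rz": -0.036}
    - {"jaw": 26,"x": 62,"y": -431,"z": 135,"rx": 0,"ry": 0,"rz": -0.036}

```text
clock: 10.6
ee_pos: [0.5729, -0.1879, 0.1872]
tool_rot: [0.751, 0.66, -0.001, 0.0]
wrist_force: [-0.5, 0.3, -3.6]
width: 0.0335
gripper_force: 40.0
```

Request:
apply_moves:
  steps:
    - {"jaw": 26,"x": 0,"y": 0,"z": -10,"rx": 0,"ry": 0,"rz": 0}
    - {"jaw": 26,"x": 0,"y": 0,"z": -30,"rx": 0,"ry": 0,"rz": 0}
    - {"jaw": 26,"x": 0,"y": 0,"z": -60,"rx": 0,"ry": 0,"rz": 0}
    - {"jaw": 26,"x": 0,"y": 0,"z": -90,"rx": 0,"ry": 0,"rz": 0}
    - {"jaw": 26,"x": 0,"y": 0,"z": -115,"rx": 0,"ry": 0,"rz": 0}
    - {"jaw": 26,"x": 0,"y": 0,"z": -128,"rx": 0,"ry": 0,"rz": 0}
    - {"jaw": 26,"x": 0,"y": 0,"z": -134,"rx": 0,"ry": 0,"rz": 0}
    - {"jaw": 26,"x": 0,"y": 0,"z": -137,"rx": 0,"ry": 0,"rz": 0}
    - {"jaw": 26,"x": 0,"y": 0,"z": -139,"rx": 0,"ry": 0,"rz": 0}
    - {"jaw": 26,"x": 0,"y": 0,"z": -140,"rx": 0,"ry": 0,"rz": 0}
    - {"jaw": 26,"x": 0,"y": 0,"z": -141,"rx": 0,"ry": 0,"rz": 0}
    - {"jaw": 26,"x": 0,"y": 0,"z": -141,"rx": 0,"ry": 0,"rz": 0}

```text
clock: 11.6
ee_pos: [0.5743, -0.1838, 0.0476]
tool_rot: [0.75, 0.662, 0.0, 0.001]
wrist_force: [0.2, -0.8, -2.7]
width: 0.034
gripper_force: 40.0
```

Request:
apply_moves:
  steps:
    - {"jaw": 26,"x": 0,"y": 0,"z": -0.7,"rx": 0,"ry": 0,"rz": 0}
    - {"jaw": 26,"x": 0,"y": 0,"z": -1.4,"rx": 0,"ry": 0,"rz": 0}
    - {"jaw": 26,"x": 0,"y": 0,"z": -1.4,"rx": 0,"ry": 0,"rz": 0}
    - {"jaw": 26,"x": 0,"y": 0,"z": -1.4,"rx": 0,"ry": 0,"rz": 0}

```text
clock: 11.93
ee_pos: [0.5744, -0.1838, 0.0474]
tool_rot: [0.75, 0.662, 0.0, 0.001]
wrist_force: [-4.8, 0.7, 10.4]
width: 0.0338
gripper_force: 40.0
```

Request:
apply_moves:
  steps:
    - {"jaw": 38,"x": 0,"y": 0,"z": 0,"rx": 0,"ry": 0,"rz": 0}
    - {"jaw": 48,"x": 0,"y": 0,"z": 0,"rx": 0,"ry": 0,"rz": 0}
    - {"jaw": 66,"x": 0,"y": 0,"z": 0,"rx": 0,"ry": 0,"rz": 0}
    - {"jaw": 66,"x": 0,"y": 0,"z": 0,"rx": 0,"ry": 0,"rz": 0}
    - {"jaw": 66,"x": 0,"y": 0,"z": 0,"rx": 0,"ry": 0,"rz": 0}
    - {"jaw": 66,"x": 0,"y": 0,"z": 15,"rx": 0,"ry": 0,"rz": 0}
    - {"jaw": 66,"x": 0,"y": 0,"z": 45,"rx": 0,"ry": 0,"rz": 0}
    - {"jaw": 78,"x": 0,"y": 0,"z": 85,"rx": 0,"ry": 0,"rz": 0}
    - {"jaw": 78,"x": 0,"y": 0,"z": 120,"rx": 0,"ry": 0,"rz": 0}
    - {"jaw": 78,"x": -2,"y": 15,"z": 140,"rx": 0,"ry": 0,"rz": 0}
    - {"jaw": 78,"x": -10,"y": 50,"z": 145,"rx": 0,"ry": 0,"rz": 0.036}
    - {"jaw": 78,"x": -18,"y": 90,"z": 145,"rx": 0,"ry": 0,"rz": 0.036}
    - {"jaw": 78,"x": -26,"y": 130,"z": 145,"rx": 0,"ry": 0,"rz": 0.036}
    - {"jaw": 78,"x": -34,"y": 170,"z": 145,"rx": 0,"ry": 0,"rz": 0.036}
    - {"jaw": 78,"x": -42,"y": 210,"z": 145,"rx": 0,"ry": 0,"rz": 0.036}
    - {"jaw": 78,"x": -50,"y": 250,"z": 145,"rx": 0,"ry": 0,"rz": 0.036}
    - {"jaw": 78,"x": -58,"y": 290,"z": 145,"rx": 0,"ry": 0,"rz": 0.036}
    - {"jaw": 78,"x": -64,"y": 325,"z": 145,"rx": 0,"ry": 0,"rz": 0.036}
    - {"jaw": 78,"x": -69.5,"y": 355.5,"z": 145,"rx": 0,"ry": 0,"rz": 0.036}
    - {"jaw": 78,"x": -69.5,"y": 355.5,"z": 145,"rx": 0,"ry": 0,"rz": 0.036}

```text
clock: 13.6
ee_pos: [0.5021, 0.18, 0.191]
tool_rot: [0.734, 0.679, 0.002, -0.002]
wrist_force: [-0.9, 0.5, 0.1]
width: 0.0782
gripper_force: 0.0
```

```bash
python3 - <<'E'
from h import *
d=shot('wrist','w4');t=shot('top','t4');s=readout.get_state();print(s['ee_pos'],s['width'])
print('L pred',proj(d,[.505,.1715,.09]))
a=cv2.resize(t['image'][155:255,290:470,::-1],(540,300))
cv2.imwrite('pics/c3.png',np.vstack([d['image'][:300,:,::-1],cv2.copyMakeBorder(a,0,0,0,20,0)]))
E
```

```text
[0.50380596 0.17315853 0.19029546] 0.07811036148478957
L pred (np.float64(283.9801170093804), np.float64(218.03219153167367))
```

View pics/c3.png

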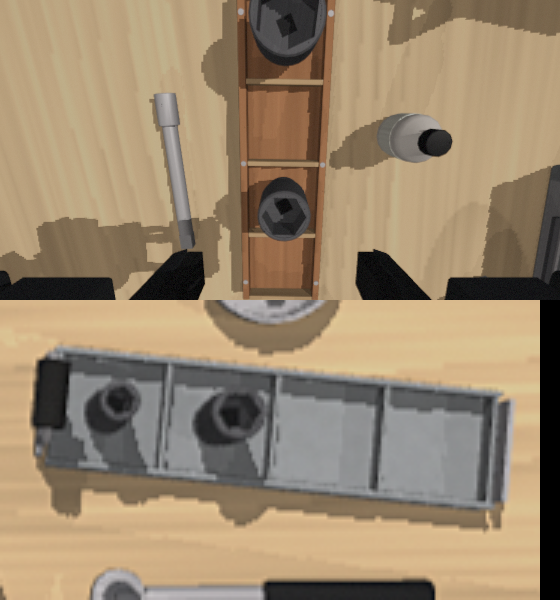

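S and M stand upright in bays 1 and 2. L mouth is at (284,215), as predicted. Grasping L.

Request:
apply_moves:
  steps:
    - {"jaw": 78,"x": 0,"y": 1,"z": -35,"rx": 0,"ry": 0,"rz": 0}
    - {"jaw": 78,"x": 0,"y": 1,"z": -75,"rx": 0,"ry": 0,"rz": 0}
    - {"jaw": 78,"x": 0,"y": 1,"z": -105,"rx": 0,"ry": 0,"rz": 0}
    - {"jaw": 78,"x": 0,"y": 1,"z": -128,"rx": 0,"ry": 0,"rz": 0}
    - {"jaw": 78,"x": 0,"y": 1,"z": -138,"rx": 0,"ry": 0,"rz": 0}
    - {"jaw": 78,"x": 0,"y": 1,"z": -138,"rx": 0,"ry": 0,"rz": 0}
    - {"jaw": 54,"x": 0,"y": 1,"z": -138,"rx": 0,"ry": 0,"rz": 0}
    - {"jaw": 54,"x": 0,"y": 1,"z": -138,"rx": 0,"ry": 0,"rz": 0}
    - {"jaw": 54,"x": 0,"y": 1,"z": -138,"rx": 0,"ry": 0,"rz": 0}
    - {"jaw": 47,"x": 0,"y": 1,"z": -138,"rx": 0,"ry": 0,"rz": 0}
    - {"jaw": 42,"x": 0,"y": 1,"z": -138,"rx": 0,"ry": 0,"rz": 0}
    - {"jaw": 35,"x": 0,"y": 1,"z": -138,"rx": 0,"ry": 0,"rz": 0}
    - {"jaw": 35,"x": 0,"y": 1,"z": -138,"rx": 0,"ry": 0,"rz": 0}
    - {"jaw": 35,"x": 0,"y": 1,"z": -138,"rx": 0,"ry": 0,"rz": 0}
    - {"jaw": 35,"x": 0,"y": 1,"z": -138,"rx": 0,"ry": 0,"rz": 0}

```text
clock: 14.95
ee_pos: [0.5049, 0.1731, 0.0531]
tool_rot: [0.738, 0.675, 0.0, 0.0]
wrist_force: [-0.3, -1.3, 6.3]
width: 0.0429
gripper_force: 40.0
```

Request:
apply_moves:
  steps:
    - {"jaw": 35,"x": 0,"y": 0,"z": 8,"rx": 0,"ry": 0,"rz": 0}
    - {"jaw": 35,"x": 0,"y": 0,"z": 25,"rx": 0,"ry": 0,"rz": 0}
    - {"jaw": 35,"x": 0,"y": 0,"z": 55,"rx": 0,"ry": 0,"rz": 0}
    - {"jaw": 35,"x": 0,"y": 0,"z": 90,"rx": 0,"ry": 0,"rz": 0}
    - {"jaw": 35,"x": 0,"y": 0,"z": 120,"rx": 0,"ry": 0,"rz": 0}
    - {"jaw": 35,"x": 2,"y": -12,"z": 135,"rx": 0,"ry": 0,"rz": 0}
    - {"jaw": 35,"x": 6,"y": -40,"z": 135,"rx": 0,"ry": 0,"rz": -0.01}
    - {"jaw": 35,"x": 11,"y": -75,"z": 135,"rx": 0,"ry": 0,"rz": -0.02}
    - {"jaw": 35,"x": 16,"y": -110,"z": 135,"rx": 0,"ry": 0,"rz": -0.036}
    - {"jaw": 35,"x": 21,"y": -145,"z": 135,"rx": 0,"ry": 0,"rz": -0.036}
    - {"jaw": 35,"x": 26,"y": -180,"z": 135,"rx": 0,"ry": 0,"rz": -0.036}
    - {"jaw": 35,"x": 31,"y": -215,"z": 135,"rx": 0,"ry": 0,"rz": -0.036}
    - {"jaw": 35,"x": 36,"y": -250,"z": 135,"rx": 0,"ry": 0,"rz": -0.036}
    - {"jaw": 35,"x": 41,"y": -285,"z": 135,"rx": 0,"ry": 0,"rz": -0.036}
    - {"jaw": 35,"x": 46,"y": -320,"z": 135,"rx": 0,"ry": 0,"rz": -0.036}
    - {"jaw": 35,"x": 51,"y": -355,"z": 135,"rx": 0,"ry": 0,"rz": -0.036}
    - {"jaw": 35,"x": 56,"y": -390,"z": 135,"rx": 0,"ry": 0,"rz": -0.036}
    - {"jaw": 35,"x": 59,"y": -418,"z": 135,"rx": 0,"ry": 0,"rz": -0.036}
    - {"jaw": 35,"x": 60,"y": -430,"z": 135,"rx": 0,"ry": 0,"rz": -0.036}
    - {"jaw": 35,"x": 60,"y": -430,"z": 135,"rx": 0,"ry": 0,"rz": -0.036}

```text
clock: 16.62
ee_pos: [0.5627, -0.2613, 0.1866]
tool_rot: [0.751, 0.66, -0.001, -0.0]
wrist_force: [-0.7, -0.3, -4.0]
width: 0.0427
gripper_force: 40.0
```

Request:
apply_moves:
  steps:
    - {"jaw": 35,"x": 0,"y": 0,"z": -10,"rx": 0,"ry": 0,"rz": 0}
    - {"jaw": 35,"x": 0,"y": 0,"z": -30,"rx": 0,"ry": 0,"rz": 0}
    - {"jaw": 35,"x": 0,"y": 0,"z": -60,"rx": 0,"ry": 0,"rz": 0}
    - {"jaw": 35,"x": 0,"y": 0,"z": -90,"rx": 0,"ry": 0,"rz": 0}
    - {"jaw": 35,"x": 0,"y": 0,"z": -115,"rx": 0,"ry": 0,"rz": 0}
    - {"jaw": 35,"x": 0,"y": 0,"z": -128,"rx": 0,"ry": 0,"rz": 0}
    - {"jaw": 35,"x": 0,"y": 0,"z": -134,"rx": 0,"ry": 0,"rz": 0}
    - {"jaw": 35,"x": 0,"y": 0,"z": -137,"rx": 0,"ry": 0,"rz": 0}
    - {"jaw": 35,"x": 0,"y": 0,"z": -139,"rx": 0,"ry": 0,"rz": 0}
    - {"jaw": 35,"x": 0,"y": 0,"z": -140,"rx": 0,"ry": 0,"rz": 0}
    - {"jaw": 35,"x": 0,"y": 0,"z": -141,"rx": 0,"ry": 0,"rz": 0}
    - {"jaw": 35,"x": 0,"y": 0,"z": -141,"rx": 0,"ry": 0,"rz": 0}

```text
clock: 17.62
ee_pos: [0.5648, -0.2573, 0.0472]
tool_rot: [0.75, 0.662, 0.0, 0.001]
wrist_force: [-0.7, 0.6, -4.3]
width: 0.0432
gripper_force: 40.0
```

Request:
apply_moves:
  steps:
    - {"jaw": 35,"x": 0,"y": 0,"z": -0.7,"rx": 0,"ry": 0,"rz": 0}
    - {"jaw": 35,"x": 0,"y": 0,"z": -1.3,"rx": 0,"ry": 0,"rz": 0}
    - {"jaw": 35,"x": 0,"y": 0,"z": -1.3,"rx": 0,"ry": 0,"rz": 0}
    - {"jaw": 35,"x": 0,"y": 0,"z": -1.3,"rx": 0,"ry": 0,"rz": 0}

```text
clock: 17.95
ee_pos: [0.5649, -0.2574, 0.0471]
tool_rot: [0.75, 0.662, 0.0, 0.001]
wrist_force: [-4.5, 1.2, 10.3]
width: 0.0429
gripper_force: 40.0
```

Request:
apply_moves:
  steps:
    - {"jaw": 47,"x": 0,"y": 0,"z": 0,"rx": 0,"ry": 0,"rz": 0}
    - {"jaw": 57,"x": 0,"y": 0,"z": 0,"rx": 0,"ry": 0,"rz": 0}
    - {"jaw": 76,"x": 0,"y": 0,"z": 0,"rx": 0,"ry": 0,"rz": 0}
    - {"jaw": 76,"x": 0,"y": 0,"z": 0,"rx": 0,"ry": 0,"rz": 0}
    - {"jaw": 76,"x": 0,"y": 0,"z": 0,"rx": 0,"ry": 0,"rz": 0}
    - {"jaw": 76,"x": 0,"y": 0,"z": 15,"rx": 0,"ry": 0,"rz": 0}
    - {"jaw": 76,"x": 0,"y": 0,"z": 45,"rx": 0,"ry": 0,"rz": 0}
    - {"jaw": 87,"x": 0,"y": 0,"z": 85,"rx": 0,"ry": 0,"rz": 0}
    - {"jaw": 87,"x": 0,"y": 0,"z": 120,"rx": 0,"ry": 0,"rz": 0}
    - {"jaw": 87,"x": 0,"y": 15,"z": 140,"rx": 0,"ry": 0,"rz": 0}
    - {"jaw": 87,"x": -4,"y": 50,"z": 145,"rx": 0,"ry": 0,"rz": 0.036}
    - {"jaw": 87,"x": -8,"y": 90,"z": 145,"rx": 0,"ry": 0,"rz": 0.036}
    - {"jaw": 87,"x": -11,"y": 130,"z": 145,"rx": 0,"ry": 0,"rz": 0.036}
    - {"jaw": 87,"x": -14,"y": 170,"z": 145,"rx": 0,"ry": 0,"rz": 0.036}
    - {"jaw": 87,"x": -18,"y": 210,"z": 145,"rx": 0,"ry": 0,"rz": 0.036}
    - {"jaw": 87,"x": -21,"y": 250,"z": 145,"rx": 0,"ry": 0,"rz": 0.036}
    - {"jaw": 87,"x": -24,"y": 290,"z": 145,"rx": 0,"ry": 0,"rz": 0.036}
    - {"jaw": 87,"x": -28,"y": 325,"z": 145,"rx": 0,"ry": 0,"rz": 0.036}
    - {"jaw": 87,"x": -30,"y": 360,"z": 145,"rx": 0,"ry": 0,"rz": 0.036}
    - {"jaw": 87,"x": -32,"y": 390,"z": 145,"rx": 0,"ry": 0,"rz": 0.036}

```text
clock: 19.62
ee_pos: [0.5317, 0.1358, 0.1913]
tool_rot: [0.737, 0.676, 0.001, 0.0]
wrist_force: [1.0, 0.0, -0.3]
width: 0.0867
gripper_force: 0.0
```

Request:
apply_moves:
  steps:
    - {"jaw": 87,"x": -3,"y": 35,"z": 0,"rx": 0,"ry": 0,"rz": 0}
    - {"jaw": 87,"x": -6,"y": 70,"z": 0,"rx": 0,"ry": 0,"rz": 0}
    - {"jaw": 87,"x": -9,"y": 110,"z": 0,"rx": 0,"ry": 0,"rz": 0}
    - {"jaw": 87,"x": -12,"y": 145,"z": 0,"rx": 0,"ry": 0,"rz": 0}
    - {"jaw": 87,"x": -14,"y": 175,"z": 0,"rx": 0,"ry": 0,"rz": 0}
    - {"jaw": 87,"x": -15,"y": 187,"z": 0,"rx": 0,"ry": 0,"rz": 0}
    - {"jaw": 87,"x": -15,"y": 187,"z": 0,"rx": 0,"ry": 0,"rz": 0}

```text
clock: 20.2
ee_pos: [0.5158, 0.3239, 0.1911]
tool_rot: [0.736, 0.677, 0.001, -0.001]
wrist_force: [-0.3, -0.2, 0.3]
width: 0.0872
gripper_force: 0.0
```

```bash
python3 - <<'E'
from h import *
d=shot('wrist','w5');t=shot('top','t5');s=readout.get_state();print(s['ee_pos'],s['width'])
print('XL pred',proj(d,[.518,.3195,.09]))
a=cv2.resize(t['image'][155:255,290:470,::-1],(540,300))
cv2.imwrite('pics/c4.png',np.vstack([d['image'][:300,:,::-1],cv2.copyMakeBorder(a,0,0,0,20,0)]))
E
```

```text
[0.517609   0.31853555 0.19024317] 0.0870458133537342
XL pred (np.float64(282.6889421450555), np.float64(213.06410511130858))
```

View pics/c4.png

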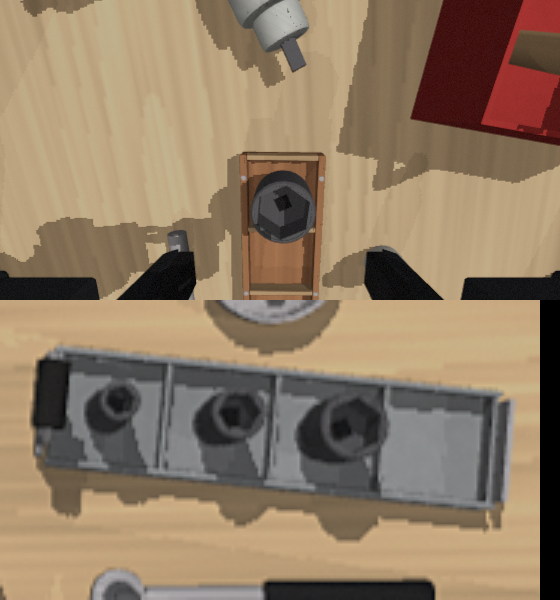

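XL mouth is at (283,212), as predicted, and S, M and L stand in order in the tray. Before descending I'll check the oil bottle's clearance from the right finger.

```bash
python3 - <<'E'
from h import *
w3=pickle.load(open('pics/w3.pkl','rb'));w4=pickle.load(open('pics/w4.pkl','rb'));t=pickle.load(open('pics/top0.pkl','rb'))
print(ray(w3,421,233,.095),ray(w4,435,142,.095),ray(t,155,170,.095))
E
```

```text
[0.62216709 0.22635099 0.095     ] [0.62219592 0.22413282 0.095     ] [0.62139107 0.21934552 0.095     ]
```

Request:
apply_moves:
  steps:
    - {"jaw": 87,"x": 0,"y": 0,"z": -35,"rx": 0,"ry": 0,"rz": 0}
    - {"jaw": 87,"x": 0,"y": 0,"z": -75,"rx": 0,"ry": 0,"rz": 0}
    - {"jaw": 87,"x": 0,"y": 0,"z": -105,"rx": 0,"ry": 0,"rz": 0}
    - {"jaw": 87,"x": 0,"y": 0,"z": -128,"rx": 0,"ry": 0,"rz": 0}
    - {"jaw": 87,"x": 0,"y": 0,"z": -138,"rx": 0,"ry": 0,"rz": 0}
    - {"jaw": 87,"x": 0,"y": 0,"z": -138,"rx": 0,"ry": 0,"rz": 0}
    - {"jaw": 64,"x": 0,"y": 0,"z": -138,"rx": 0,"ry": 0,"rz": 0}
    - {"jaw": 64,"x": 0,"y": 0,"z": -138,"rx": 0,"ry": 0,"rz": 0}
    - {"jaw": 64,"x": 0,"y": 0,"z": -138,"rx": 0,"ry": 0,"rz": 0}
    - {"jaw": 57,"x": 0,"y": 0,"z": -138,"rx": 0,"ry": 0,"rz": 0}
    - {"jaw": 52,"x": 0,"y": 0,"z": -138,"rx": 0,"ry": 0,"rz": 0}
    - {"jaw": 45,"x": 0,"y": 0,"z": -138,"rx": 0,"ry": 0,"rz": 0}
    - {"jaw": 45,"x": 0,"y": 0,"z": -138,"rx": 0,"ry": 0,"rz": 0}
    - {"jaw": 45,"x": 0,"y": 0,"z": -138,"rx": 0,"ry": 0,"rz": 0}
    - {"jaw": 45,"x": 0,"y": 0,"z": -138,"rx": 0,"ry": 0,"rz": 0}
  grip_force: 45

```text
clock: 21.55
ee_pos: [0.5181, 0.3202, 0.0529]
tool_rot: [0.738, 0.675, 0.001, 0.0]
wrist_force: [1.6, -1.2, 6.8]
width: 0.053
gripper_force: 45.0
```

Request:
apply_moves:
  steps:
    - {"jaw": 45,"x": 0,"y": 0,"z": 8,"rx": 0,"ry": 0,"rz": 0}
    - {"jaw": 45,"x": 0,"y": 0,"z": 25,"rx": 0,"ry": 0,"rz": 0}
    - {"jaw": 45,"x": 0,"y": 0,"z": 55,"rx": 0,"ry": 0,"rz": 0}
    - {"jaw": 45,"x": 0,"y": 0,"z": 90,"rx": 0,"ry": 0,"rz": 0}
    - {"jaw": 45,"x": 0,"y": 0,"z": 120,"rx": 0,"ry": 0,"rz": 0}
    - {"jaw": 45,"x": 0,"y": -12,"z": 135,"rx": 0,"ry": 0,"rz": 0}
    - {"jaw": 45,"x": 2,"y": -40,"z": 135,"rx": 0,"ry": 0,"rz": -0.01}
    - {"jaw": 45,"x": 4,"y": -75,"z": 135,"rx": 0,"ry": 0,"rz": -0.02}
    - {"jaw": 45,"x": 6,"y": -110,"z": 135,"rx": 0,"ry": 0,"rz": -0.036}
    - {"jaw": 45,"x": 8,"y": -145,"z": 135,"rx": 0,"ry": 0,"rz": -0.036}
    - {"jaw": 45,"x": 10,"y": -180,"z": 135,"rx": 0,"ry": 0,"rz": -0.036}
    - {"jaw": 45,"x": 12,"y": -215,"z": 135,"rx": 0,"ry": 0,"rz": -0.036}
    - {"jaw": 45,"x": 14,"y": -250,"z": 135,"rx": 0,"ry": 0,"rz": -0.036}
    - {"jaw": 45,"x": 16,"y": -285,"z": 135,"rx": 0,"ry": 0,"rz": -0.036}
    - {"jaw": 45,"x": 18,"y": -320,"z": 135,"rx": 0,"ry": 0,"rz": -0.036}
    - {"jaw": 45,"x": 20,"y": -355,"z": 135,"rx": 0,"ry": 0,"rz": -0.036}
    - {"jaw": 45,"x": 22,"y": -390,"z": 135,"rx": 0,"ry": 0,"rz": -0.036}
    - {"jaw": 45,"x": 24,"y": -425,"z": 135,"rx": 0,"ry": 0,"rz": -0.036}
    - {"jaw": 45,"x": 26,"y": -460,"z": 135,"rx": 0,"ry": 0,"rz": -0.036}
    - {"jaw": 45,"x": 28,"y": -495,"z": 135,"rx": 0,"ry": 0,"rz": -0.036}

```text
clock: 23.22
ee_pos: [0.5439, -0.1763, 0.1865]
tool_rot: [0.749, 0.662, -0.001, -0.001]
wrist_force: [1.2, 0.5, -4.5]
width: 0.0528
gripper_force: 45.0
```

Request:
apply_moves:
  steps:
    - {"jaw": 45,"x": 2,"y": -35,"z": 0,"rx": 0,"ry": 0,"rz": 0}
    - {"jaw": 45,"x": 4,"y": -70,"z": 0,"rx": 0,"ry": 0,"rz": 0}
    - {"jaw": 45,"x": 6,"y": -105,"z": 0,"rx": 0,"ry": 0,"rz": 0}
    - {"jaw": 45,"x": 8,"y": -135,"z": 0,"rx": 0,"ry": 0,"rz": 0}
    - {"jaw": 45,"x": 9,"y": -152,"z": 0,"rx": 0,"ry": 0,"rz": 0}
    - {"jaw": 45,"x": 9,"y": -157,"z": 0,"rx": 0,"ry": 0,"rz": 0}
    - {"jaw": 45,"x": 9,"y": -157,"z": -10,"rx": 0,"ry": 0,"rz": 0}
    - {"jaw": 45,"x": 9,"y": -157,"z": -30,"rx": 0,"ry": 0,"rz": 0}
    - {"jaw": 45,"x": 9,"y": -157,"z": -55,"rx": 0,"ry": 0,"rz": 0}
    - {"jaw": 45,"x": 9,"y": -157,"z": -75,"rx": 0,"ry": 0,"rz": 0}
    - {"jaw": 45,"x": 9,"y": -157,"z": -85,"rx": 0,"ry": 0,"rz": 0}
    - {"jaw": 45,"x": 9,"y": -157,"z": -85,"rx": 0,"ry": 0,"rz": 0}
    - {"jaw": 45,"x": 9,"y": -157,"z": -85,"rx": 0,"ry": 0,"rz": 0}

```text
clock: 24.3
ee_pos: [0.5543, -0.3305, 0.1018]
tool_rot: [0.749, 0.663, 0.0, -0.001]
wrist_force: [0.2, 0.0, -4.4]
width: 0.0527
gripper_force: 45.0
```

Request:
apply_moves:
  steps:
    - {"jaw": 45,"x": 0,"y": 0,"z": -20,"rx": 0,"ry": 0,"rz": 0}
    - {"jaw": 45,"x": 0,"y": 0,"z": -36,"rx": 0,"ry": 0,"rz": 0}
    - {"jaw": 45,"x": 0,"y": 0,"z": -46,"rx": 0,"ry": 0,"rz": 0}
    - {"jaw": 45,"x": 0,"y": 0,"z": -51,"rx": 0,"ry": 0,"rz": 0}
    - {"jaw": 45,"x": 0,"y": 0,"z": -53.5,"rx": 0,"ry": 0,"rz": 0}
    - {"jaw": 45,"x": 0,"y": 0,"z": -55,"rx": 0,"ry": 0,"rz": 0}
    - {"jaw": 45,"x": 0,"y": 0,"z": -56,"rx": 0,"ry": 0,"rz": 0}
    - {"jaw": 45,"x": 0,"y": 0,"z": -56.5,"rx": 0,"ry": 0,"rz": 0}
    - {"jaw": 45,"x": 0,"y": 0,"z": -57,"rx": 0,"ry": 0,"rz": 0}
    - {"jaw": 45,"x": 0,"y": 0,"z": -57,"rx": 0,"ry": 0,"rz": 0}

```text
clock: 25.13
ee_pos: [0.555, -0.3323, 0.0469]
tool_rot: [0.75, 0.662, 0.0, 0.001]
wrist_force: [-3.7, 1.2, 6.3]
width: 0.0527
gripper_force: 45.0
```

Floor contact. Release, then retreat straight up and clear.

Request:
apply_moves:
  steps:
    - {"jaw": 57,"x": 0,"y": 0,"z": 0,"rx": 0,"ry": 0,"rz": 0}
    - {"jaw": 67,"x": 0,"y": 0,"z": 0,"rx": 0,"ry": 0,"rz": 0}
    - {"jaw": 86,"x": 0,"y": 0,"z": 0,"rx": 0,"ry": 0,"rz": 0}
    - {"jaw": 86,"x": 0,"y": 0,"z": 0,"rx": 0,"ry": 0,"rz": 0}
    - {"jaw": 86,"x": 0,"y": 0,"z": 0,"rx": 0,"ry": 0,"rz": 0}
    - {"jaw": 86,"x": 0,"y": 0,"z": 15,"rx": 0,"ry": 0,"rz": 0}
    - {"jaw": 86,"x": 0,"y": 0,"z": 45,"rx": 0,"ry": 0,"rz": 0}
    - {"jaw": 86,"x": 0,"y": 0,"z": 85,"rx": 0,"ry": 0,"rz": 0}
    - {"jaw": 86,"x": 0,"y": 0,"z": 120,"rx": 0,"ry": 0,"rz": 0}
    - {"jaw": 86,"x": 0,"y": 0,"z": 155,"rx": 0,"ry": 0,"rz": 0}
    - {"jaw": 86,"x": -30,"y": -30,"z": 180,"rx": 0,"ry": 0,"rz": 0}
    - {"jaw": 86,"x": -60,"y": -60,"z": 190,"rx": 0,"ry": 0,"rz": 0}
    - {"jaw": 86,"x": -90,"y": -90,"z": 190,"rx": 0,"ry": 0,"rz": 0}
    - {"jaw": 86,"x": -120,"y": -120,"z": 190,"rx": 0,"ry": 0,"rz": 0}
    - {"jaw": 86,"x": -150,"y": -150,"z": 190,"rx": 0,"ry": 0,"rz": 0}
    - {"jaw": 86,"x": -180,"y": -180,"z": 190,"rx": 0,"ry": 0,"rz": 0}
    - {"jaw": 86,"x": -180,"y": -180,"z": 190,"rx": 0,"ry": 0,"rz": 0}
    - {"jaw": 86,"x": -180,"y": -180,"z": 190,"rx": 0,"ry": 0,"rz": 0}

```text
clock: 26.63
ee_pos: [0.3695, -0.5162, 0.2358]
tool_rot: [0.752, 0.659, -0.001, 0.0]
wrist_force: [0.2, 1.2, -0.3]
width: 0.0861
gripper_force: 0.0
```

```bash
python3 - <<'E'
from h import *
t=shot('top','t6');s=shot('scene','s6')
a=cv2.resize(t['image'][150:280,60:470,::-1],(790,250));b=cv2.resize(s['image'][130:290,110:350,::-1],(510,340))
cv2.imwrite('pics/c5.png',np.vstack([a,cv2.copyMakeBorder(b,0,0,0,280,0)]))
E
```

```text
(no output)
```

View pics/c5.png

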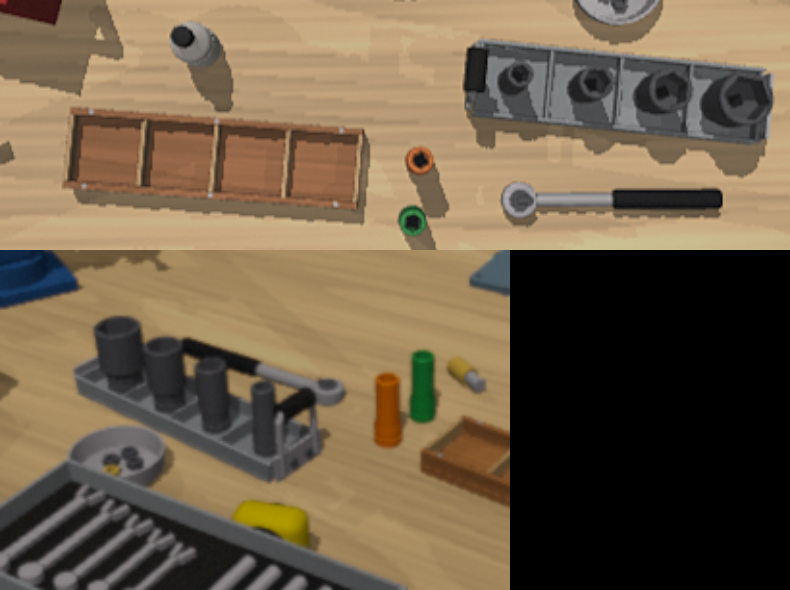

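All four sockets stand upright in size order from the loop at (475,70). The rack is empty, and the bottle, ratchet, dish and look-alikes have not moved.

```bash
python3 -c "
from cell import close_job; print(close_job())"
```

```text
the job is handed in; nothing more can be done
None
```

The four sockets stand upright in the tray in size order, smallest next to the carry loop; nothing else was moved, and the job was handed in at about 27 s of the 112 s allowed.

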